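# Fill the egg rack and hold it over the pan

### The job

Take the last egg out of the wooden egg tray and set it in the empty ring of the wire egg rack - it is raw, so handle it gently and do not drop it. Then lift the full rack by its black grip, keeping it level so that no egg rolls out, carry it over the middle of the steel pan and finish while still holding it there, steady and level, with its feet about 5 cm above the pan's rim, ready to be lowered in. Do not crack any egg and leave the pan and the other things where they stand.

Things in the scene. Friction and masses are not known exactly. Their poses are not given: they have to be found in the camera images.
- last_egg: The one egg in the wooden tray: raw hen's egg, 57 mm long, 43 mm thick, 60 g, upright, blunt end up. Origin: its lowest point, z along its length; thickest 29 mm above the origin. In the tray its lowest point is about 11 mm above the worktop. The shell bears a grip of 20 N but cracks near 30 N a finger (60 N of contact force in all), or if dropped more than about 12 mm.
- egg_tray: Wooden egg tray, 108 x 160 x 24 mm (x, y, z), fixed, two rows of three round 36 mm through holes, five of them empty. Origin: centre of the underside, z up, rows along y. Holes at x = +-24 mm, y = -50, 0, +50 mm; the last egg stands in the hole at (+24, +50) and projects 44 mm over the tray.
- egg_rack: Loose steel wire rack, 130 x 118 x 84 mm, 0.30 kg, on four feet. Four level wire rings (33 mm inside, 4 mm wire, 24 mm up) at x = +-44, y = +-38 mm; an egg stands in a ring with its pointed end sunk in. Three hold eggs, tops 71 mm above the feet; the ring at (+44, +38) is empty. Black grip in the middle, the tallest part. Origin: centre between the feet, at their undersides; z up.
- rack_grip (a point): Centre of the rack's black grip, 68 mm above the feet. The grip is an upright rounded block, 38 mm along the rack's x, 14 mm thick along y, from 52 to 84 mm above the feet. Close the fingers on it along the rack's y: fingers then pass between the eggs (45 mm free between them along x).
- ring_1 (a point): The empty ring's seat: where the lowest point of an egg lies when it rests in the ring (on the ring's axis, 14 mm above the feet).
- ring_2 (a point): The same point of the ring that holds egg_2.
- ring_3 (a point): The same point of the ring that holds egg_3.
- ring_4 (a point): The same point of the ring that holds egg_4.
- egg_2: Egg standing in the rack's ring at (x, y) = (-44, +38) mm, same size and origin as the last egg; cracks alike.
- egg_3: Egg standing in the rack's ring at (x, y) = (-44, -38) mm, same size and origin as the last egg; cracks alike.
- egg_4: Egg standing in the rack's ring at (x, y) = (+44, -38) mm, same size and origin as the last egg; cracks alike.
- pan: Low round steel pan without lid, 190 mm outside and 184 mm inside diameter, rim 82 mm above the worktop, 1.3 kg, loose and empty; two loop handles on its left and right reach 128 mm from the middle, 64 mm up. Origin: centre of the underside.
- salt: Bystander: pale salt shaker with a rounded top, 44 mm thick, 90 mm high, behind the tray. Origin: centre of its underside.
- pepper_mill: Bystander: brown wooden pepper mill, 58 mm thick, 170 mm high, beside the salt. Origin: centre of its underside.
- mug: White mug with a broad band, fixed, 82 x 108 x 92 mm, at the far left. Origin: centre of its underside.
- jar: Bystander: glass jar with a grey lid, 70 mm thick, 88 mm high, to the right. Origin: centre of its underside.
There are look-alikes about, which are no part of the job. Leave any green look-alike of the last_egg alone.

How it is judged:
By the outcome, as a careful person would: the job done as asked, in the order asked, and still so for the second after the job is handed in, while the arm keeps its last pose, push and grip.
It also fails if it takes over 72 s, if anything falls off the work surface, if the arm or the gripper's body presses on something with over 40 N, if the wrist force passes 120 N, or if a joint passes its speed limit or range.

### The arm

A 6-joint arm with a two-finger parallel gripper is mounted at the origin on a cart in front of the work surface, level with it; the furniture and walls round the work are solid. World frame = base frame: x ahead of the robot, y to its left, z up, the work surface at z = 0. Lengths are in mm, angles in rad, forces in N, time in s.
With the tool pointing down it reaches from about 275 to 750 mm from the base axis. Payload 10.2 kg.
Tool frame: the origin (TCP) lies between the finger pads, 19 mm behind the fingertips; this is the grasp point; z points along the fingers, y is the line along which they close (so a half turn about z gives the same grasp; the last joint's range is limited). The gripper opens to 85 mm and grips with 20 to 120 N. Pads are 22 mm wide; open, the fingers measure 114 mm over their backs; the gripper's body (76 mm by 85 mm) begins 54 mm behind the grasp point. The pads swing forward as they close: fully open they stand 13 mm farther back than shut.
Start: joints at [0.985, 0.313, 1.498, -0, 1.331, -0.223], TCP at [186.332, 490.828, 249.994] pointing down, gripper open.
Joint ranges: [-2.94, 2.94], [-0.97, 2.17], [0.19, 2.56], [-1.23, 4.37], [0.02, 3.11], [-2.88, 2.88]. Speed limits (rad/s): [2.39, 2.39, 3.01, 3.14, 3.14, 3.14].

### API

Orientations are given as a unit quaternion [w, x, y, z].
In Python, from rig import * gives the robot as it stands. The module is installed in compiled form; this text tells all that it offers.
- The arm moves only by the shell command python3 -m crank 'ROWS' [FORCE]. ROWS is JSON, a list that holds one entry, the list of rows, each a list of 7 numbers: the shift along the tool's x, y, z in units of 25 mm (1.0 is 25 mm), then the turn, a rotation vector about the tool's x, y, z in units of 8 degrees (1.0 is 8 degrees), then the finger opening in mm, from 0 to 85.4. A call has exactly 8 rows; each row shifts and turns the commanded pose from where the row before left it, along the tool's axes as they then stand; what a row does not reach is not made up. A row lasts 1/10 s, in which the tool goes at most 50 mm and 8.59 degrees, less where a joint would pass 70% of its speed; a pose out of reach is approached as far as the arm can. A call is refused whole if a number of a shift passes 1 or a number of a turn 1, either way. A call with a gripper value outside its range is refused whole. The fingers move at their own pace and stop on an object; FORCE is the grip in N (left out, the last holds). Time passes only in rows, so rows that do not move let the fingers close, or fill a call up. It gives the time, the measured TCP pose, the force, the opening and the grip force at its end, in the units of the state.
- sense(): the state, without advancing time (a new reading comes with each control period).
- capture(name): name is "side" or "top"; returns the picture (480x640x3 uint8, blue, green, red); there is no depth.
- camera_model(name): a dict with "fx", "fy", "cx", "cy" (pixels), "world_from_camera" (4x4, takes a point from camera to world coordinates). Camera axes: x right, y up, looking along -z (the intrinsics and any distortion apply to the point x, -y, -z); pixel columns grow to the right and rows downward; lengths in mm; the calibration is good to about 2 mm. A picture is of the moment at which its call begins. camera_model takes no time and is no camera call.
- finish_job(): hands the job in; it is judged then, once.
The state is a dict: "time_s": time; "joints": joint angles; "dq": joint speeds; "tau": joint torques, N m; "eef_pos": TCP position; "ee_rot": TCP orientation; "force": force on the tool from outside, world axes, zero at the start; "wrist_torque": the same for the moment, N m; "grip_width": opening from 0.0 (shut) to 1.0 (fully open); "grip_force": force on a finger pad.
Only numpy, scipy, OpenCV 4.12 (cv2) and the standard library are available. Lean on these libraries where they do the work, as an engineer would, in place of code of your own. Each camera call takes 0.05 s, during which the arm holds its last target. There are 200 camera calls.

## Working session

There is one attempt and no reset: what is moved stays moved. The work goes in short steps, Python scripts to look and compute and a shell command to move; the robot and the scene stay as the last step left them, time stands still between calls to the robot, and variables do not carry over. Pictures are saved under pics/ and viewed, at most 10 in all, crops included, and the job is handed in when it is done.

```bash
mkdir -p pics
python3 - <<'E'
from rig import *
import cv2,numpy as np
for n in("side","top"):
    cv2.imwrite(f"pics/{n}0.png",capture(n)); m=camera_model(n)
    print(n,{k:(np.round(v,3).tolist() if k!='world_from_camera' else np.round(v,3).tolist()) for k,v in m.items()})
s=sense();print(s["eef_pos"],s["ee_rot"],s["grip_width"],s["time_s"])
E
```

```text
side {'fx': 444.758, 'fy': 444.758, 'cx': 315.874, 'cy': 237.3, 'world_from_camera': [[-0.816, 0.291, -0.5, -79.251], [-0.578, -0.415, 0.702, 883.53], [-0.003, 0.862, 0.507, 702.963], [0.0, 0.0, 0.0, 1.0]]}
top {'fx': 497.156, 'fy': 497.156, 'cx': 320.036, 'cy': 237.885, 'world_from_camera': [[0.016, 0.993, -0.117, 366.464], [-1.0, 0.016, 0.0, 39.168], [0.002, 0.117, 0.993, 1420.069], [0.0, 0.0, 0.0, 1.0]]}
[186.20273605 490.64133728 249.48764039] [-2.30569946e-04  1.80393786e-01  9.83594300e-01 -5.31794152e-04] 0.9985294225769725 0.1
```

View pics/side0.png

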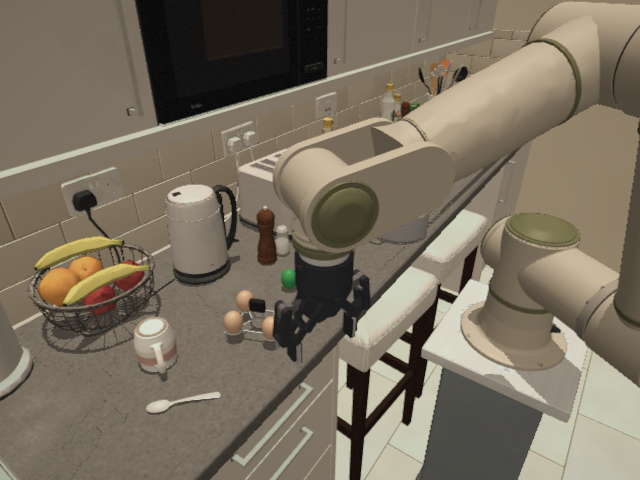

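View pics/top0.png

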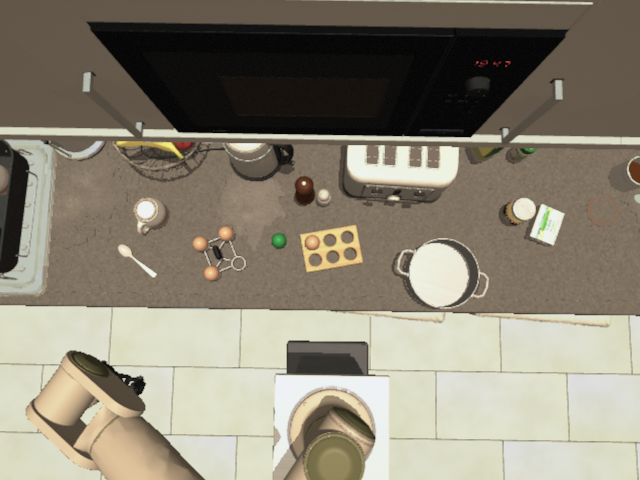

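The top view shows two candidates for the last egg. One is the brown egg in the tray at (312,242). The other is a green egg on the worktop at (279,240), the look-alike to leave alone. The rack is at (218,253) with its empty ring at about (238,263), and the pan is at (440,274). In the side view the gripper hides the tray; the rack is at about (255,315).

```bash
cat > h.py <<'E'
from rig import *
import cv2,numpy as np
from scipy.spatial.transform import Rotation as R
def ray(n,u,v):
    m=camera_model(n);T=np.array(m["world_from_camera"])
    d=T[:3,:3]@np.array([(u-m["cx"])/m["fx"],-(v-m["cy"])/m["fy"],-1]);return T[:3,3],d/np.linalg.norm(d)
def plane(n,u,v,z):
    o,d=ray(n,u,v);return o+d*(z-o[2])/d[2]
def proj(n,p):
    m=camera_model(n);T=np.array(m["world_from_camera"]);c=T[:3,:3].T@(np.array(p)-T[:3,3])
    return np.array([m["cx"]+m["fx"]*c[0]/-c[2],m["cy"]-m["fy"]*c[1]/-c[2]])
def tri(n1,p1,n2,p2):
    a,d=ray(n1,*p1);b,e=ray(n2,*p2);A=np.stack([d,-e],1);t=np.linalg.lstsq(A,b-a,rcond=None)[0]
    return (a+d*t[0]+b+e*t[1])/2,np.linalg.norm(a+d*t[0]-b-e*t[1])
def blobs(img,lo,hi,roi,amin=20):
    x0,y0,x1,y1=roi;h=cv2.cvtColor(img[y0:y1,x0:x1],cv2.COLOR_BGR2HSV)
    m=cv2.inRange(h,lo,hi);n,_,st,c=cv2.connectedComponentsWithStats(m)
    return [(round(c[i][0]+x0,1),round(c[i][1]+y0,1),st[i].tolist()) for i in range(1,n) if st[i][4]>=amin]
def mv(p):  # shift to p in tool units
    s=sense();r=R.from_quat(np.roll(s["ee_rot"],-1));return r.inv().apply(np.array(p)-s["eef_pos"])/25
E
python3 - <<'E'
from h import *
t=cv2.imread("pics/top0.png");s=cv2.imread("pics/side0.png")
a=cv2.resize(t[200:300,180:370],None,fx=4,fy=4,interpolation=cv2.INTER_CUBIC)
cv2.imwrite("pics/crop1.png",a)
h=cv2.cvtColor(t,cv2.COLOR_BGR2HSV)
for p in [(312,242),(212,273),(200,243),(226,233),(350,252),(217,253)]: print(p,h[p[1],p[0]])
E
```

```text
(312, 242) [ 23  77 236]
(212, 273) [ 17 102 235]
(200, 243) [ 20  90 235]
(226, 233) [ 18  95 235]
(350, 252) [ 17  61 126]
(217, 253) [ 4 34 53]
```

View pics/crop1.png

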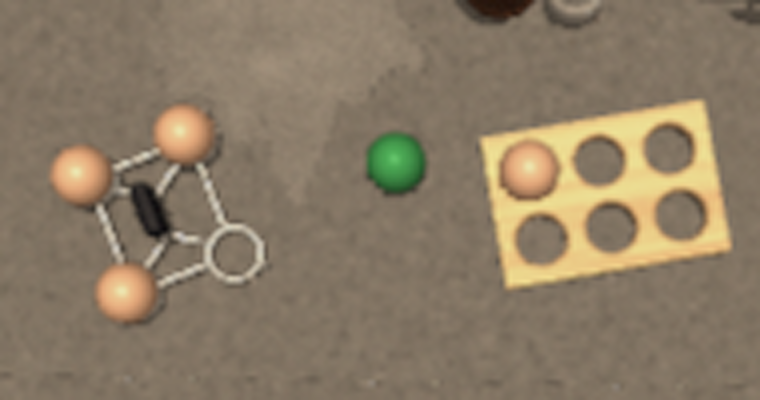

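The crop confirms it. The brown egg sits in the tray's upper-left hole at crop (530,168), which is pixel (312.5,242), and the green egg lies outside the tray. The empty ring is at crop (235,253), its x-neighbour is the egg at (185,135) and its y-neighbour is the egg at (127,293).

Run:
```python
from h import *
t=cv2.imread("pics/top0.png").astype(int)
d=(t[:,:,2]-t[:,:,1])
for p in [(312,242),(316,245),(212,273),(303,240),(340,262)]: print(p,t[p[1],p[0]],end=' ')
m=((d>36)&(t[:,:,2]>100)).astype(np.uint8); 
n,_,st,c=cv2.connectedComponentsWithStats(m)
for i in range(1,n):
    if st[i][4]>40 and 180<c[i][0]<360 and 215<c[i][1]<290: print("egg",c[i].round(1),st[i],plane("top",*c[i],42).round(1))
g=cv2.cvtColor(t.astype(np.uint8),cv2.COLOR_BGR2GRAY)
for p,z in [((238.5,263.2),24)]: print("ring",plane("top",*p,z))
print("grip",plane("top",217.3,252.5,84))
# pan: bright mask contour
h=cv2.cvtColor(t.astype(np.uint8),cv2.COLOR_BGR2HSV)
k=cv2.inRange(h,(0,0,170),(180,50,255))[225:315,395:490]
cs=max(cv2.findContours(k,cv2.RETR_EXTERNAL,cv2.CHAIN_APPROX_NONE)[0],key=cv2.contourArea)
e=cv2.fitEllipse(cs);print("pan",e,cv2.contourArea(cs),plane("top",e[0][0]+395,e[0][1]+225,82))
for u in [(301,235),(357,225),(363,262),(306,272)]: print("tray",plane("top",*u,24).round(0))
print(mv([300,-100,300]), R.from_quat(np.roll(sense()["ee_rot"],-1)).as_matrix().round(3))
```

```text
(312, 242) [165 220 236] (316, 245) [106 144 198] (212, 273) [141 193 235] (303, 240) [143 218 236] (340, 262) [142 216 236] egg [225.4 232.8] [219 226  14  14 143] [539.  303.1  42. ]
egg [311.6 241.8] [304 235  16  14 154] [517.6  61.8  42. ]
egg [199.5 243.2] [193 237  14  14 145] [508.6 374.   42. ]
egg [340.5 253.1] [335 248  12  13  53] [487.3 -19.1  42. ]
egg [346.2 263.2] [329 260  34   7  77] [459.5 -35.1  42. ]
egg [210.8 272.6] [204 266  14  14 151] [427.3 339.3  42. ]
ring [455.68504427 266.4914149   24.        ]
grip [479.77099772 314.85630898  84.        ]
pan ((40.095272064208984, 48.361114501953125), (58.608341217041016, 72.92829132080078), 128.6810760498047) 3189.5 [ 433.28231589 -272.28060151   82.        ]
tray [538.  93.  24.]
tray [570. -66.  24.]
tray [465. -83.  24.]
tray [434.  76.  24.]
[-12.63911514 -20.47495186  -2.00068061] [[-0.935  0.355 -0.001]
 [ 0.355  0.935 -0.001]
 [ 0.    -0.001 -1.   ]]
```

```bash
python3 -m crank '[[[-0.95,-0.5,-0.25,0,0,0,85],[-0.95,-0.5,-0.25,0,0,0,85],[-0.95,-0.5,-0.25,0,0,0,85],[-0.95,-0.5,-0.25,0,0,0,85],[-0.95,-0.5,-0.25,0,0,0,85],[-0.95,-0.5,-0.25,0,0,0,85],[-0.95,-0.5,-0.25,0,0,0,85],[-0.95,-0.5,-0.25,0,0,0,85]]]' 20
python3 -m crank '[[[-0.38,-1,0,0,0,0,85],[-0.38,-1,0,0,0,0,85],[-0.38,-1,0,0,0,0,85],[-0.38,-1,0,0,0,0,85],[-0.38,-1,0,0,0,0,85],[-0.38,-1,0,0,0,0,85],[-0.38,-1,0,0,0,0,85],[-0.38,-1,0,0,0,0,85]]]'
python3 -m crank '[[[-0.38,-1,0,0,0,0,85],[-0.38,-1,0,0,0,0,85],[-0.38,-1,0,0,0,0,85],[-0.38,-1,0,0,0,0,85],[-0.38,-1,0,0,0,0,85],[-0.38,-1,0,0,0,0,85],[-0.38,-1,0,0,0,0,85],[-0.38,-1,0,0,0,0,85]]]'
python3 - <<'E'
from h import *
s=capture("side");cv2.imwrite("pics/side1.png",s);cv2.imwrite("pics/top1.png",capture("top"))
a=cv2.resize(s[200:400,180:480],None,fx=2.6,fy=2.6,interpolation=cv2.INTER_CUBIC);cv2.imwrite("pics/crop2.png",a)
for n,p in dict(egg=[517.6,61.8,42],ring=[457,267.5,24],grip=[481,317,68],pan=[433,-272,82]).items(): print(n,proj("side",p))
E
```

```text
time_s: 0.9
eef_pos: [329.0, 329.0, 300.0]
ee_rot: [-0.0, 0.18, 0.984, -0.0]
force: [0.5, -0.1, 0.3]
grip_width: 0.997
grip_force: 0.0
time_s: 1.7
eef_pos: [328.2, 115.0, 299.8]
ee_rot: [-0.0, 0.18, 0.984, -0.0]
force: [0.4, 0.5, 0.5]
grip_width: 0.997
grip_force: 0.0
time_s: 2.5
eef_pos: [328.3, -99.1, 299.9]
ee_rot: [-0.0, 0.181, 0.984, 0.0]
force: [0.2, 0.1, -0.2]
grip_width: 0.994
grip_force: 0.0
egg [312.25090802 257.37171933]
ring [282.12608236 311.03147618]
grip [259.10120299 303.5263775 ]
pan [396.96095222 207.09837049]
```

View pics/crop2.png

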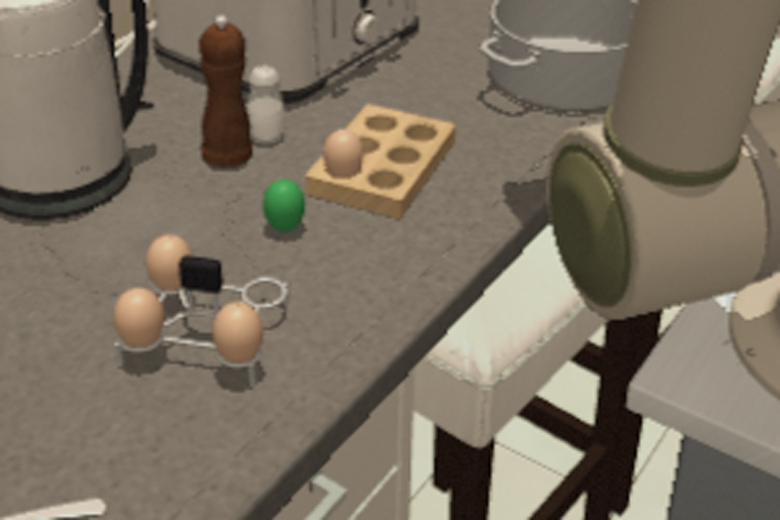

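The side crop shows the tray egg at crop (343,153), pixel (312,259). The empty ring is at (265,294), pixel (282,313), and the black grip at (201,274), pixel (257,305). These match the predictions to about 2 px. I'll triangulate them with masks.

Run:
```python
from h import *
S=cv2.imread("pics/side1.png");T=cv2.imread("pics/top1.png")
def comp(img,m,roi,amin,sub=True):
    x0,y0,x1,y1=roi;n,_,st,c=cv2.connectedComponentsWithStats(m[y0:y1,x0:x1].astype(np.uint8))
    return [((c[i]+[x0,y0]),(st[i][:4]+[x0,y0,0,0]).tolist(),st[i][4]) for i in range(1,n) if st[i][4]>=amin]
si=S.astype(int);ti=T.astype(int)
ms=(si[:,:,2]-si[:,:,1]>30)&(si[:,:,2]-si[:,:,0]>60)
for c in comp(S,ms,(220,245,330,350),60): print("Segg",c)
mt=(ti[:,:,2]-ti[:,:,1]>36)
E=[c for c in comp(T,mt,(190,225,320,285),100)]
for c in E: print("Tegg",c)
gs=comp(S,S.max(2)<45,(245,290,275,320),30);gt=comp(T,T.max(2)<75,(208,240,228,266),10)
print("Sg",gs,"Tg",gt)
# ring: bright low-sat pixels
print("bright", [int(x) for x in T[200:290,180:360].max(2).mean(1)[:1]])
mr=((ti.min(2)>150));print("Tring",comp(T,mr,(228,254,248,274),10))
mr=((si.min(2)>140));print("Sring",comp(S,mr,(272,304,294,322),10))
```

```text
Segg (array([316.43167028, 259.96746204]), [298, 245, 32, 31], np.int32(461))
Segg (array([243.56521739, 297.63975155]), [237, 290, 16, 16], np.int32(161))
Segg (array([232.3254717 , 318.90566038]), [224, 311, 18, 17], np.int32(212))
Segg (array([270.57603687, 324.64976959]), [262, 316, 18, 18], np.int32(217))
Tegg (array([225.41666667, 232.72222222]), [219, 226, 14, 14], np.int32(144))
Tegg (array([311.75316456, 241.78481013]), [304, 235, 16, 14], np.int32(158))
Tegg (array([199.5890411 , 243.19863014]), [193, 237, 14, 14], np.int32(146))
Tegg (array([210.80921053, 272.60526316]), [204, 266, 15, 14], np.int32(152))
Sg [(array([256.86390533, 305.22485207]), [250, 299, 15, 13], np.int32(169))] Tg [(array([217.20930233, 252.30232558]), [213, 246, 10, 14], np.int32(86))]
bright [125]
Tring [(array([237.42592593, 261.22222222]), [228, 254, 18, 15], np.int32(54))]
Sring [(array([281.13461538, 312.28846154]), [272, 307, 18, 13], np.int32(52))]
```

Run:
```python
from h import *
for n,s,t in [("egg3",(232.9,322.4),(199.6,243.2)),("egg4",(271.2,327.8),(210.8,272.6)),("ring",(281.6,312.8),(238.4,262.9)),("grip",(256.9,305.2),(217.2,252.3))]:
    p,e=tri("side",s,"top",t);print(n,p.round(1),round(e,1))
# last egg: top point of egg outline in side + widest
print(proj("side",[517.6,61.8,68]),proj("side",[517.6,61.8,40]))
for z in(40,42): print(plane("top",311.7,241.8,z).round(1),plane("side",311.6,258.5,z).round(1))
for n,s,t in [("lastegg",(311.6,258.5),(311.7,241.8))]:
    p,e=tri("side",s,"top",t);print(n,p.round(1),e)
s=sense();print(mv([516,62,300]),s["joints"])
```

```text
egg3 [509.1 374.7  39.7] 0.9
egg4 [427.6 339.8  40.4] 0.7
ring [457.5 268.1  18.7] 1.5
grip [483.2 320.2  64. ] 2.9
[312.18107765 249.26890894] [312.25621662 257.98770648]
[517.8  61.7  40. ] [517.6  64.9  40. ]
[517.6  61.7  42. ] [515.8  67.4  42. ]
lastegg [518.7  62.1  38. ] 1.515409216901043
[-4.68557212  8.73461148 -0.01953623] [-6.40693115e-01 -1.45434342e-01  1.86969724e+00 -4.56770159e-04
  1.41808456e+00 -1.84537996e+00]
```

```bash
python3 -m crank '[[[-0.585,1,0.4,0,0,0,85],[-0.585,1,0.4,0,0,0,85],[-0.585,1,0.4,0,0,0,85],[-0.585,1,0.4,0,0,0,85],[-0.585,1,0.4,0,0,0,85],[-0.585,1,0.4,0,0,0,85],[-0.585,1,0.4,0,0,0,85],[-0.585,1,0.4,0,0,0,85]]]'
python3 -m crank '[[[0,0.75,0.3,0,0,0,85],[0,0,0.5,0,0,0.82,75],[0,0,0.5,0,0,0.82,75],[0,0,0.5,0,0,0.82,75],[0,0,0.5,0,0,0.82,75],[0,0,0.5,0,0,0.82,75],[0,0,0.5,0,0,0.83,75],[0,0,0,0,0,0.83,75]]]'
python3 -c "
from h import *
print(mv([517.5,62,46]));r=R.from_quat(np.roll(sense()['ee_rot'],-1)).as_matrix();print(r.round(3),np.degrees(np.arctan2(r[1,1],r[0,1])))"
```

```text
time_s: 3.4
eef_pos: [509.5, 49.3, 219.4]
ee_rot: [-0.0, 0.18, 0.984, 0.0]
force: [0.7, -0.5, 0.2]
grip_width: 0.997
grip_force: 0.0
time_s: 4.2
eef_pos: [514.5, 65.9, 135.8]
ee_rot: [-0.002, 0.553, 0.833, -0.001]
force: [-0.7, -0.2, 0.6]
grip_width: 0.879
grip_force: 0.0
[-0.19792935  0.06264268  3.59177918]
[[-0.389  0.921 -0.004]
 [ 0.921  0.389  0.001]
 [ 0.002 -0.003 -1.   ]] 22.887395295910885
```

```bash
python3 -m crank '[[[-0.2,0.06,0.4,0,0,0,75],[0,0,0.5,0,0,0,75],[0,0,0.5,0,0,0,75],[0,0,0.5,0,0,0,75],[0,0,0.5,0,0,0,75],[0,0,0.4,0,0,0,75],[0,0,0.3,0,0,0,75],[0,0,0,0,0,0,75]]]'
python3 - <<'E'
from h import *
print(sense()["eef_pos"]);a=capture("side")[210:310,250:370];b=capture("top")[200:290,250:370]
cv2.imwrite("pics/c3.png",np.vstack([cv2.resize(a,None,fx=4,fy=3),cv2.resize(b,None,fx=4,fy=3)]))
E
```

```text
time_s: 5.0
eef_pos: [518.5, 61.0, 59.0]
ee_rot: [-0.001, 0.551, 0.835, -0.0]
force: [0.8, -0.0, 0.6]
grip_width: 0.882
grip_force: 0.0
[518.54975077  61.04320461  58.99676852]
```

View pics/c3.png

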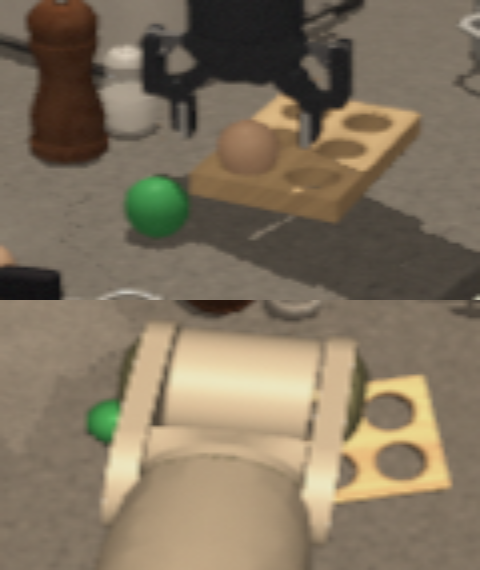

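The view shows the egg midway between the open fingers in the side half, at about (247,148), with the green egg clear of them. I'll descend and grip at 20 N.

```bash
python3 -m crank '[[[0,0,0.2,0,0,0,75],[0,0,0.2,0,0,0,75],[0,0,0.15,0,0,0,75],[0,0,0,0,0,0,60],[0,0,0,0,0,0,52],[0,0,0,0,0,0,46],[0,0,0,0,0,0,44],[0,0,0,0,0,0,42]]]' 20
python3 -m crank '[[[0,0,0,0,0,0,40],[0,0,0,0,0,0,38],[0,0,0,0,0,0,36],[0,0,0,0,0,0,34],[0,0,0,0,0,0,32],[0,0,0,0,0,0,30],[0,0,0,0,0,0,30],[0,0,0,0,0,0,30]]]'
```

```text
time_s: 5.9
eef_pos: [518.0, 60.7, 46.2]
ee_rot: [-0.001, 0.551, 0.835, -0.001]
force: [-6.3, -3.6, 3.6]
grip_width: 0.495
grip_force: 9.0
time_s: 6.7
eef_pos: [518.0, 60.7, 46.3]
ee_rot: [-0.001, 0.551, 0.835, -0.001]
force: [-7.0, -3.9, 4.7]
grip_width: 0.49
grip_force: 19.5
```

```bash
python3 -m crank '[[[0,0,-0.1,0,0,0,30],[0,0,-0.3,0,0,0,30],[0,0,-0.5,0,0,0,30],[0,0,-0.8,0,0,0,30],[0,0,-0.8,0,0,0,30],[0,0,-0.8,0,0,0,30],[0,0,-0.5,0,0,0,30],[0,0,-0.2,0,0,0,30]]]'
python3 -m crank '[[[0.3,0,0,0,0,0,30],[0.6,0,0,0,0,0,30],[0.8,0,0,0,0,0,30],[0.9,0.2,0,0,0,0,30],[0.9,0.2,0,0,0,0,30],[0.9,0.2,0,0,0,0,30],[0.9,0.2,0,0,0,0,30],[0.8,0.2,0,0,0,0,30]]]'
python3 -m crank '[[[0.7,0,0,0,0,0,30],[0.7,0,0,0,0,0,30],[0.5,0,0,0,0,0,30],[0.35,0,0,0,0,0,30],[0.2,0,0,0,0,0,30],[0,0,0,0,0,0,30],[0,0,0,0,0,0,30],[0,0,0,0,0,0,30]]]'
python3 - <<'E'
from h import *
p=sense()["eef_pos"];print(mv([457.5,268.2,p[2]]))
s=capture("side");cv2.imwrite("pics/side2.png",s);t=capture("top");cv2.imwrite("pics/top2.png",t)
u,v=proj("side",p).astype(int);print(u,v)
cv2.imwrite("pics/c4.png",np.vstack([cv2.resize(s[230:350,200:360],None,fx=4,fy=3),cv2.resize(t[220:290,180:340],None,fx=4,fy=3)]))
E
```

```text
time_s: 7.5
eef_pos: [519.5, 61.0, 147.9]
ee_rot: [0.001, 0.551, 0.835, 0.001]
force: [-0.5, 0.4, -1.0]
grip_width: 0.486
grip_force: 20.5
time_s: 8.3
eef_pos: [480.6, 212.9, 145.3]
ee_rot: [-0.001, 0.551, 0.835, -0.001]
force: [0.1, -0.5, -0.1]
grip_width: 0.489
grip_force: 20.5
time_s: 9.1
eef_pos: [458.2, 266.9, 146.2]
ee_rot: [0.0, 0.551, 0.834, -0.0]
force: [0.2, 0.6, -0.9]
grip_width: 0.488
grip_force: 20.5
[ 5.90071562e-02 -6.99308165e-03 -5.33725359e-06]
279 267
```

View pics/c4.png

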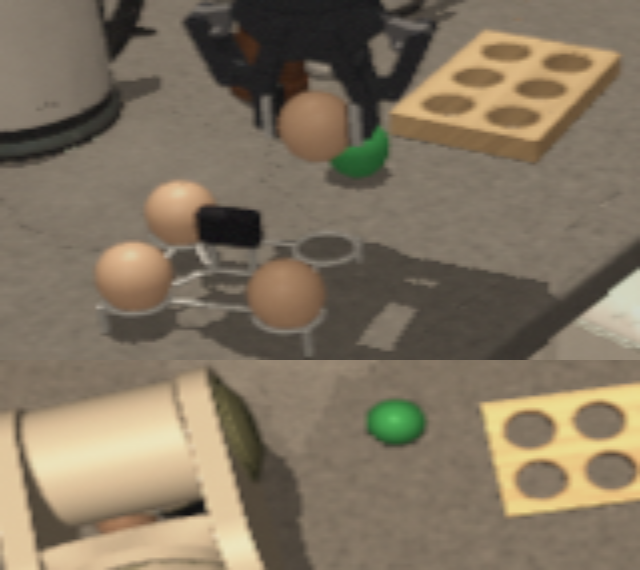

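The egg is held upright at crop (316,127), pixel (278.6,272). The ring is below it at crop (327,248), pixel (281.4,312).

Run:
```python
from h import *
S=cv2.imread("pics/side2.png").astype(int)
m=(S[:,:,2]-S[:,:,1]>18)&(S[:,:,2]-S[:,:,0]>40);x0,y0,x1,y1=266,252,300,292
n,_,st,c=cv2.connectedComponentsWithStats(m[y0:y1,x0:x1].astype(np.uint8))
for i in range(1,n):
    if st[i][4]>60: print(c[i]+[x0,y0],st[i]+[x0,y0,0,0,0])
print("tcp/egg mid pred",proj("side",[458.2,266.9,139.4]),"ring pred",proj("side",[457.5,268.2,24]))
print("ring side",plane("side",281.4,312.3,24),"egg side",plane("side",278.6,272,139.4))
```

```text
[278.13030303 271.4030303 ] [269 260  18  24 330]
tcp/egg mid pred [279.71468492 270.25593912] ring pred [281.77227202 311.11037834]
ring side [455.50571994 272.03246601  24.        ] egg side [455.93067731 273.54236619 139.4       ]
```

```bash
python3 -m crank '[[[0.05,-0.03,0.3,0,0,0,30],[0,0,0.6,0,0,0,30],[0,0,0.7,0,0,0,30],[0,0,0.7,0,0,0,30],[0,0,0.6,0,0,0,30],[0,0,0.4,0,0,0,30],[0,0,0.2,0,0,0,30],[0,0,0,0,0,0,30]]]'
python3 -m crank '[[[0,0,0.1,0,0,0,30],[0,0,0.05,0,0,0,30],[0,0,0.05,0,0,0,30],[0,0,0,0,0,0,30],[0,0,0,0,0,0,30],[0,0,0,0,0,0,30],[0,0,0,0,0,0,30],[0,0,0,0,0,0,30]]]'
python3 -c "
from h import *
S=capture('side');cv2.imwrite('pics/side3.png',S);cv2.imwrite('pics/c5.png',cv2.resize(S[260:350,215:315],None,fx=6,fy=6))"
```

```text
time_s: 10.0
eef_pos: [456.7, 268.1, 58.3]
ee_rot: [-0.0, 0.551, 0.835, -0.0]
force: [0.2, 0.2, -1.0]
grip_width: 0.491
grip_force: 20.5
time_s: 10.8
eef_pos: [456.8, 268.2, 53.8]
ee_rot: [0.0, 0.551, 0.835, 0.0]
force: [-0.2, -0.6, -1.1]
grip_width: 0.49
grip_force: 20.5
```

View pics/c5.png

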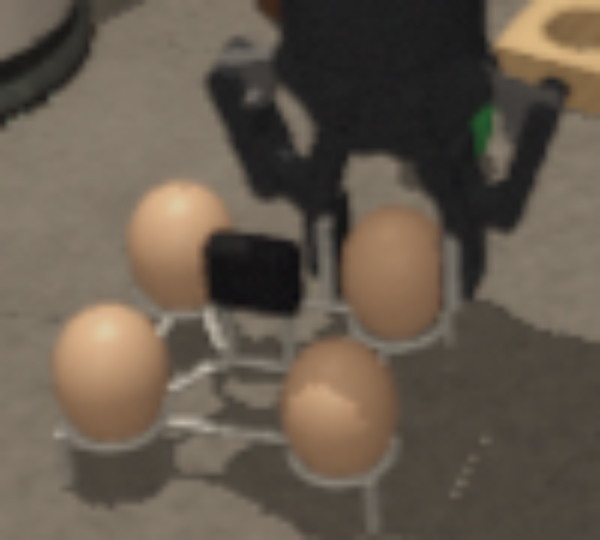

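The egg at crop (393,272) is centred over the ring and slightly inside it. I'll lower it in small steps and watch the force.

```bash
python3 -m crank '[[[0,0,0.04,0,0,0,30],[0,0,0.04,0,0,0,30],[0,0,0.04,0,0,0,30],[0,0,0.02,0,0,0,30],[0,0,0,0,0,0,30],[0,0,0,0,0,0,30],[0,0,0,0,0,0,30],[0,0,0,0,0,0,30]]]'
python3 -m crank '[[[0,0,0.03,0,0,0,30],[0,0,0,0,0,0,30],[0,0,0,0,0,0,30],[0,0,0,0,0,0,30],[0,0,0,0,0,0,30],[0,0,0,0,0,0,30],[0,0,0,0,0,0,30],[0,0,0,0,0,0,30]]]'
```

```text
time_s: 11.65
eef_pos: [457.2, 267.9, 50.8]
ee_rot: [0.0, 0.551, 0.835, 0.0]
force: [0.1, -3.3, 5.5]
grip_width: 0.486
grip_force: 21.0
time_s: 12.45
eef_pos: [457.3, 267.8, 50.3]
ee_rot: [0.001, 0.551, 0.835, -0.0]
force: [-1.1, -6.0, 9.6]
grip_width: 0.487
grip_force: 21.2
```

```bash
python3 -m crank '[[[-0.03,0,-0.02,0,0,0,30],[-0.03,0,0,0,0,0,30],[0,0,0,0,0,0,30],[0,0,0,0,0,0,30],[0,0,0,0,0,0,30],[0,0,0,0,0,0,30],[0,0,0,0,0,0,30],[0,0,0,0,0,0,30]]]'
```

```text
time_s: 13.25
eef_pos: [457.4, 266.9, 50.0]
ee_rot: [-0.0, 0.551, 0.835, -0.0]
force: [-0.7, -0.0, 0.2]
grip_width: 0.485
grip_force: 20.6
```

```bash
python3 -m crank '[[[-0.02,0,0.02,0,0,0,30],[0,0,0.02,0,0,0,30],[0,0,0,0,0,0,30],[0,0,0,0,0,0,30],[0,0,0,0,0,0,30],[0,0,0,0,0,0,30],[0,0,0,0,0,0,30],[0,0,0,0,0,0,30]]]'
```

```text
time_s: 14.05
eef_pos: [457.5, 266.6, 49.4]
ee_rot: [-0.0, 0.551, 0.835, 0.0]
force: [-2.8, 0.7, 7.0]
grip_width: 0.489
grip_force: 21.0
```

Seated at the predicted height with an almost purely vertical load. I'll release it and rise.

```bash
python3 -m crank '[[[0,0,-0.01,0,0,0,41],[0,0,0,0,0,0,43],[0,0,0,0,0,0,46],[0,0,0,0,0,0,50],[0,0,0,0,0,0,55],[0,0,0,0,0,0,60],[0,0,0,0,0,0,62],[0,0,0,0,0,0,62]]]'
python3 -m crank '[[[0,0,-0.1,0,0,0,62],[0,0,-0.3,0,0,0,62],[0,0,-0.5,0,0,0,62],[0,0,-0.8,0,0,0,62],[0,0,-1,0,0,0,62],[0,0,-1,0,0,0,62],[0,0,-1,0,0,0,62],[0,0,-0.5,0,0,0,62]]]'
python3 -c "
from h import *
S=capture('side');cv2.imwrite('pics/side4.png',S);cv2.imwrite('pics/c6.png',cv2.resize(S[250:350,205:315],None,fx=5,fy=5))
r=R.from_quat(np.roll(sense()['ee_rot'],-1)).as_matrix();print(r.round(3),sense()['joints'])"
```

```text
time_s: 14.85
eef_pos: [457.6, 266.4, 49.2]
ee_rot: [0.0, 0.551, 0.835, -0.0]
force: [0.4, 1.2, 0.0]
grip_width: 0.724
grip_force: 0.0
time_s: 15.65
eef_pos: [458.2, 266.6, 182.3]
ee_rot: [0.001, 0.551, 0.835, 0.002]
force: [-0.2, -0.5, -1.0]
grip_width: 0.729
grip_force: 0.0
[[-0.393  0.919  0.005]
 [ 0.92   0.393  0.002]
 [-0.001  0.005 -1.   ]] [ 3.05895934e-01  3.83564116e-01  1.58124757e+00  2.30409788e-05
  1.17126356e+00 -9.80845890e-02]
```

View pics/c6.png

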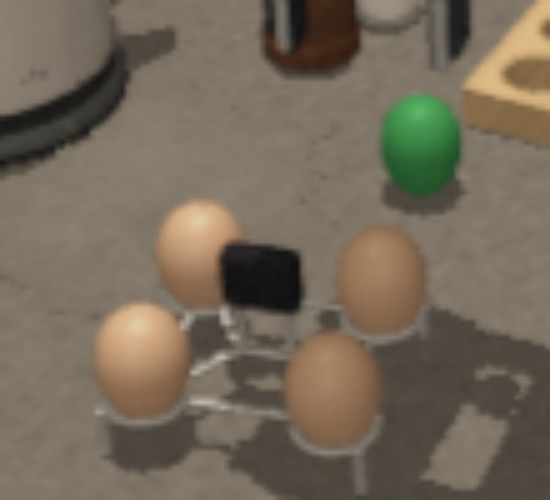

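All four eggs stand in their rings, with the last egg at crop (381,281). The rack hasn't moved, and the green egg is untouched. Next I'll turn 90° and go to the grip.

```bash
python3 -m crank '[[[0.79,0.87,0,0,0,0,55],[0.79,0.87,0,0,0,0,50],[0,0,0,0,0,0.95,50],[0,0,0,0,0,0.95,50],[0,0,0,0,0,0.95,50],[0,0,0,0,0,0.95,50],[0,0,0,0,0,0.95,50],[0,0,0,0,0,0.95,50]]]'
python3 -m crank '[[[0,0,0,0,0,0.92,50],[0,0,0,0,0,0.92,50],[0,0,0,0,0,0.92,50],[0,0,0,0,0,0.92,50],[0,0,0,0,0,0.92,50],[0,0,0,0,0,0.92,50],[0,0,0,0,0,0,50],[0,0,0,0,0,0,50]]]'
python3 -c "
from h import *
print(mv([482.8,320,70]));r=R.from_quat(np.roll(sense()['ee_rot'],-1)).as_matrix();print(r.round(4),np.degrees(np.arctan2(r[1,1],r[0,1])))
S=capture('side');g=S.max(2)<45
x0,y0,x1,y1=245,290,275,320;n,_,st,c=cv2.connectedComponentsWithStats(g[y0:y1,x0:x1].astype(np.uint8));print([(c[i]+[x0,y0],st[i]) for i in range(1,n) if st[i][4]>30])"
```

```text
time_s: 16.5
eef_pos: [481.8, 319.6, 178.5]
ee_rot: [-0.0, 0.833, 0.554, -0.001]
force: [-0.8, 0.3, -0.0]
grip_width: 0.586
grip_force: 0.0
time_s: 17.3
eef_pos: [481.9, 319.7, 178.8]
ee_rot: [0.0, 0.979, 0.204, -0.0]
force: [0.2, -0.1, -0.8]
grip_width: 0.584
grip_force: 0.0
[4.05233487e-02 4.29733562e-03 4.35215287e+00]
[[ 9.166e-01  3.998e-01 -7.000e-04]
 [ 3.998e-01 -9.166e-01 -3.000e-04]
 [-8.000e-04 -0.000e+00 -1.000e+00]] -66.43219314746057
[(array([256.91111111, 304.92777778]), array([  4,   9,  16,  13, 180], dtype=int32))]
```

```bash
python3 -m crank '[[[0.04,0,0.4,0,0,0.05,50],[0,0,0.6,0,0,0,50],[0,0,0.7,0,0,0,50],[0,0,0.6,0,0,0,50],[0,0,0.5,0,0,0,50],[0,0,0.2,0,0,0,50],[0,0,0,0,0,0,50],[0,0,0,0,0,0,50]]]'
python3 -c "
from h import *
S=capture('side');cv2.imwrite('pics/c7.png',cv2.resize(S[250:350,205:315],None,fx=5,fy=5));print(mv([482.8,320,70]))"
```

```text
time_s: 18.15
eef_pos: [483.3, 320.3, 104.7]
ee_rot: [-0.0, 0.98, 0.199, 0.0]
force: [0.1, 0.5, -0.2]
grip_width: 0.586
grip_force: 0.0
[-0.02798451  0.0041489   1.39742752]
```

View pics/c7.png

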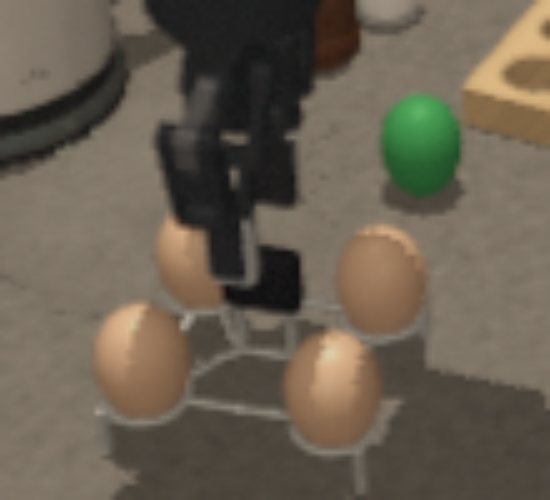

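The fingers straddle the black grip at crop (265,278) and pass between the eggs. I'll descend and close on it.

```bash
python3 -m crank '[[[0,0,0.25,0,0,0,50],[0,0,0.25,0,0,0,50],[0,0,0.25,0,0,0,50],[0,0,0.25,0,0,0,50],[0,0,0.2,0,0,0,50],[0,0,0.15,0,0,0,50],[0,0,0,0,0,0,45],[0,0,0,0,0,0,40]]]'
python3 -m crank '[[[0,0,0,0,0,0,30],[0,0,0,0,0,0,24],[0,0,0,0,0,0,20],[0,0,0,0,0,0,17],[0,0,0,0,0,0,15],[0,0,0,0,0,0,13],[0,0,0,0,0,0,12],[0,0,0,0,0,0,10]]]' 30
```

```text
time_s: 19.0
eef_pos: [483.1, 320.2, 70.6]
ee_rot: [-0.0, 0.98, 0.199, 0.0]
force: [-0.5, 0.4, -0.4]
grip_width: 0.469
grip_force: 0.0
time_s: 19.8
eef_pos: [483.0, 320.2, 70.6]
ee_rot: [-0.0, 0.98, 0.199, 0.0]
force: [-0.9, 0.4, 1.0]
grip_width: 0.154
grip_force: 29.2
```

```bash
python3 -m crank '[[[0,0,0,0,0,0,5],[0,0,0,0,0,0,5],[0,0,0,0,0,0,5],[0,0,-0.04,0,0,0,5],[0,0,-0.08,0,0,0,5],[0,0,-0.12,0,0,0,5],[0,0,-0.16,0,0,0,5],[0,0,-0.16,0,0,0,5]]]' 60
python3 -m crank '[[[0,0,-0.16,0,0,0,5],[0,0,-0.12,0,0,0,5],[0,0,-0.06,0,0,0,5],[0,0,0,0,0,0,5],[0,0,0,0,0,0,5],[0,0,0,0,0,0,5],[0,0,0,0,0,0,5],[0,0,0,0,0,0,5]]]'
python3 -c "
from h import *
S=capture('side');cv2.imwrite('pics/c8.png',cv2.resize(S[240:350,205:315],None,fx=5,fy=5));s=sense();print(s['wrist_torque'],s['force'],s['joints'])
print(mv([433.3,-272.3,s['eef_pos'][2]]))"
```

```text
time_s: 20.6
eef_pos: [482.9, 320.2, 84.7]
ee_rot: [0.0, 0.98, 0.199, -0.0]
force: [-0.7, -0.0, -5.8]
grip_width: 0.153
grip_force: 59.0
time_s: 21.4
eef_pos: [483.0, 320.2, 92.9]
ee_rot: [0.0, 0.98, 0.199, -0.0]
force: [-0.2, -0.4, -5.2]
grip_width: 0.154
grip_force: 59.0
[-0.04883846 -0.00647312 -0.02152513] [ 0.38278469 -0.57679714 -5.66103026] [3.83332831e-01 5.93061492e-01 1.51131612e+00 4.43041992e-06
 1.03741051e+00 1.55319119e+00]
[-1.10783407e+01  2.10441917e+01  2.01169783e-03]
```

View pics/c8.png

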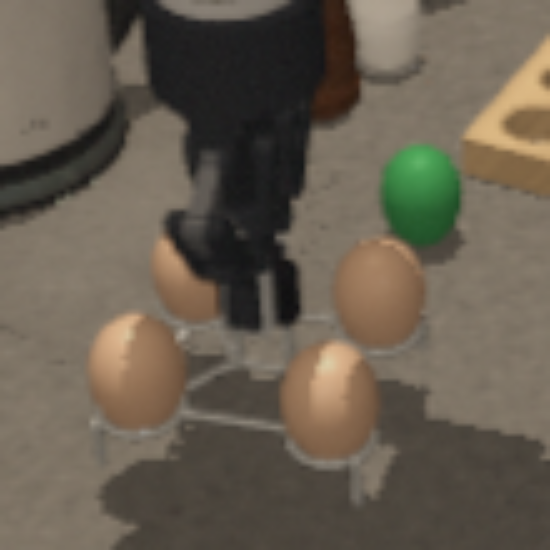

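Lifted about 22 mm. The rack is level and all four eggs are seated, at crop (137,370), (330,402), (380,293) and (185,275). I'll raise it gently and refine the pan position numerically.

```bash
python3 -m crank '[[[0,0,-0.15,0,0,0,5],[0,0,-0.3,0,0,0,5],[0,0,-0.45,0,0,0,5],[0,0,-0.6,0,0,0,5],[0,0,-0.7,0,0,0,5],[0,0,-0.75,0,0,0,5],[0,0,-0.7,0,0,0,5],[0,0,-0.55,0,0,0,5]]]'
python3 -m crank '[[[0,0,-0.4,0,0,0,5],[0,0,-0.25,0,0,0,5],[0,0,-0.1,0,0,0,5],[0,0,0,0,0,0,5],[0,0,0,0,0,0,5],[0,0,0,0,0,0,5],[0,0,0,0,0,0,5],[0,0,0,0,0,0,5]]]'
python3 - <<'E'
from h import *
T=cv2.imread("pics/top1.png");S=capture("side");cv2.imwrite("pics/side9.png",S)
hs=cv2.cvtColor(T,cv2.COLOR_BGR2HSV);x0,y0,x1,y1=392,225,495,315
for lo in(130,150,170):
    k=cv2.inRange(hs,(0,0,lo),(180,60,255))[y0:y1,x0:x1]
    cs=max(cv2.findContours(k,cv2.RETR_EXTERNAL,cv2.CHAIN_APPROX_NONE)[0],key=cv2.contourArea)
    f=np.zeros_like(k);cv2.drawContours(f,[cs],-1,255,-1)
    o=cv2.morphologyEx(f,cv2.MORPH_OPEN,cv2.getStructuringElement(cv2.MORPH_ELLIPSE,(25,25)))
    c=max(cv2.findContours(o,cv2.RETR_EXTERNAL,cv2.CHAIN_APPROX_NONE)[0],key=cv2.contourArea)
    c=cv2.convexHull(c);e=cv2.fitEllipse(c);b=cv2.boundingRect(c);mc=cv2.minEnclosingCircle(c);u=np.array(e[0])+[x0,y0]
    print(lo,e,b,mc,plane("top",*u,82).round(1),"c",plane("top",mc[0][0]+x0,mc[0][1]+y0,82).round(1))
g=cv2.cvtColor(T,cv2.COLOR_BGR2GRAY)[y0:y1,x0:x1]
print("row",g[48].tolist());print("col",g[:,48].tolist())
h=cv2.HoughCircles(cv2.resize(g,None,fx=4,fy=4,interpolation=cv2.INTER_CUBIC),cv2.HOUGH_GRADIENT,2,20,param1=120,param2=40,minRadius=125,maxRadius=155)
print("hough",None if h is None else h[0][:4]/4+[x0,y0,0])
g=cv2.cvtColor(S,cv2.COLOR_BGR2GRAY)
print("side col",g[160:260:2,397].tolist()); print(proj("side",[433,-272,82]))
E
```

```text
time_s: 22.25
eef_pos: [483.2, 320.3, 200.3]
ee_rot: [-0.0, 0.98, 0.199, 0.001]
force: [0.0, -0.6, -5.3]
grip_width: 0.153
grip_force: 59.0
time_s: 23.05
eef_pos: [483.0, 320.2, 216.5]
ee_rot: [0.0, 0.98, 0.199, -0.0]
force: [1.0, -0.8, -5.1]
grip_width: 0.155
grip_force: 59.0
130 ((50.75033187866211, 47.875301361083984), (68.2390365600586, 92.01496887207031), 109.58470153808594) (5, 12, 92, 73) ((50.5, 48.5), 47.75468063354492) [ 434.9 -292.9   82. ] c [ 433.2 -292.2   82. ]
150 ((50.80998229980469, 47.5239372253418), (67.6639175415039, 91.50667572021484), 110.2405776977539) (5, 13, 92, 71) ((50.5, 48.0), 47.3208122253418) [ 435.9 -293.1   82. ] c [ 434.6 -292.2   82. ]
170 ((41.520263671875, 47.898014068603516), (60.722496032714844, 72.79222106933594), 120.13648223876953) (6, 18, 70, 64) ((39.83734893798828, 47.909637451171875), 36.58485412597656) [ 434.5 -268.1   82. ] c [ 434.4 -263.5   82. ]
row [117, 99, 73, 72, 84, 94, 107, 121, 136, 177, 204, 203, 209, 215, 191, 193, 182, 182, 234, 240, 240, 240, 240, 239, 239, 239, 238, 238, 238, 238, 238, 238, 238, 237, 237, 236, 236, 236, 
[... 530 characters left out ...]
36, 237, 236, 235, 236, 236, 235, 235, 235, 235, 234, 235, 235, 234, 236, 236, 233, 234, 234, 233, 233, 235, 236, 236, 236, 236, 235, 234, 234, 236, 235, 233, 233, 233, 232, 232, 234, 235, 235, 172, 181, 155, 111, 113, 101, 190, 224, 223]
hough [[443.25       272.75        35.15000153]
 [434.75       275.75        32.95000076]
 [442.25       277.75        37.90000153]
 [448.25       274.25        31.85000038]]
side col [146, 144, 120, 119, 117, 116, 149, 218, 204, 170, 215, 202, 116, 114, 112, 109, 112, 111, 108, 111, 107, 110, 111, 111, 111, 110, 113, 145, 187, 187, 111, 109, 109, 110, 108, 108, 108, 107, 107, 109, 105, 72, 100, 118, 117, 122, 108, 117, 115, 117]
[396.96095222 207.09837049]
```

Run:
```python
from h import *
c=plane("top",442.9,272.9,82);print(c)
S=cv2.imread("pics/side9.png");g=cv2.cvtColor(S,cv2.COLOR_BGR2GRAY)
for z in (72,82,92):
    pc=plane("top",442.9,272.9,z);P=np.array([proj("side",pc+95*np.array([np.cos(a),np.sin(a),0])) for a in np.linspace(0,6.28,721)])
    q={};
    for u in (385,395,405): 
        i=np.abs(P[:,0]-u)<0.6;v=P[i,1];q[u]=(v.min().round(1),v.max().round(1))
    print(z,q,"u range",P[:,0].min().round(1),P[:,0].max().round(1))
for u in (385,395,405): print(u,[(160+i,int(x)) for i,x in enumerate(g[160:225,u]) if x>135])
s=sense();print(mv([c[0],c[1],s['eef_pos'][2]]),s['joints'])
```

```text
[ 434.86330207 -293.29202157   82.        ]
72 {385: (np.float64(195.0), np.float64(218.6)), 395: (np.float64(194.2), np.float64(220.7)), 405: (np.float64(194.9), np.float64(221.3))} u range 369.2 430.2
82 {385: (np.float64(192.5), np.float64(216.1)), 395: (np.float64(191.8), np.float64(218.1)), 405: (np.float64(192.5), np.float64(218.7))} u range 369.1 430.4
92 {385: (np.float64(190.0), np.float64(213.4)), 395: (np.float64(189.3), np.float64(215.5)), 405: (np.float64(190.0), np.float64(216.1))} u range 369.0 430.7
385 [(167, 140), (168, 190), (169, 197), (170, 194), (171, 199), (172, 193), (173, 157), (176, 141), (177, 155), (178, 160), (179, 166), (180, 158), (181, 140), (194, 141), (214, 151), (215, 188), (216, 181), (217, 144), (219, 136), (220, 142), (222, 160), (223, 147)]
395 [(160, 149), (161, 149), (162, 148), (163, 141), (173, 185), (174, 220), (175, 218), (176, 195), (177, 172), (178, 185), (179, 212), (180, 219), (181, 204), (193, 154), (214, 147), (215, 189), (216, 188), (217, 187), (218, 182), (219, 147)]
405 [(175, 152), (176, 200), (177, 203), (178, 200), (179, 218), (180, 221), (181, 216), (182, 211), (183, 181), (194, 138), (215, 143), (216, 186), (217, 186), (218, 186), (219, 174)]
[-1.13492118e+01  2.18410756e+01  3.56642296e-03] [ 3.83325334e-01  4.58596026e-01  1.37697133e+00 -2.53297251e-05
  1.30630148e+00  1.55317786e+00]
```

Both views agree on the pan: its centre is (434.9,−293.3) and its rim about 82 mm up. I'll carry the rack over smoothly.

```bash
python3 -m crank '[[[-0.05,0.1,0,0,0,0,5],[-0.1,0.2,0,0,0,0,5],[-0.16,0.3,0,0,0,0,5],[-0.21,0.4,0,0,0,0,5],[-0.26,0.5,0,0,0,0,5],[-0.31,0.6,0,0,0,0,5],[-0.36,0.7,0,0,0,0,5],[-0.39,0.75,0,0,0,0,5]]]'
python3 -m crank '[[[-0.39,0.75,0,0,0,0,5],[-0.39,0.75,0,0,0,0,5],[-0.39,0.75,0,0,0,0,5],[-0.39,0.75,0,0,0,0,5],[-0.39,0.75,0,0,0,0,5],[-0.39,0.75,0,0,0,0,5],[-0.39,0.75,0,0,0,0,5],[-0.39,0.75,0,0,0,0,5]]]'
python3 -m crank '[[[-0.39,0.75,0,0,0,0,5],[-0.39,0.75,0,0,0,0,5],[-0.39,0.75,0,0,0,0,5],[-0.39,0.75,0,0,0,0,5],[-0.39,0.75,0,0,0,0,5],[-0.39,0.75,0,0,0,0,5],[-0.39,0.75,0,0,0,0,5],[-0.39,0.75,0,0,0,0,5]]]'
python3 -m crank '[[[-0.39,0.75,0,0,0,0,5],[-0.39,0.75,0,0,0,0,5],[-0.39,0.75,0,0,0,0,5],[-0.36,0.7,0,0,0,0,5],[-0.34,0.65,0,0,0,0,5],[-0.31,0.6,0,0,0,0,5],[-0.26,0.5,0,0,0,0,5],[-0.23,0.45,0,0,0,0,5]]]'
python3 -m crank '[[[-0.2,0.4,0,0,0,0,5],[-0.16,0.3,0,0,0,0,5],[-0.1,0.2,0,0,0,0,5],[-0.08,0.15,0,0,0,0,5],[-0.05,0.1,0,0,0,0,5],[0,0,0,0,0,0,5],[0,0,0,0,0,0,5],[0,0,0,0,0,0,5]]]'
python3 - <<'E'
from h import *
s=sense();print(s["force"],mv([434.9,-293.3,202.6]),R.from_quat(np.roll(s["ee_rot"],-1)).as_matrix()[:,2].round(4))
E
```

```text
time_s: 23.9
eef_pos: [475.0, 218.8, 216.8]
ee_rot: [0.0, 0.98, 0.199, 0.0]
force: [0.4, 0.7, -5.9]
grip_width: 0.15
grip_force: 59.0
time_s: 24.7
eef_pos: [461.4, 50.2, 216.9]
ee_rot: [0.0, 0.98, 0.199, 0.0]
force: [0.2, -0.9, -5.2]
grip_width: 0.149
grip_force: 59.0
time_s: 25.5
eef_pos: [447.8, -118.1, 217.0]
ee_rot: [0.0, 0.98, 0.199, 0.0]
force: [0.9, -0.7, -4.9]
grip_width: 0.153
grip_force: 59.0
time_s: 26.3
eef_pos: [437.1, -262.3, 216.8]
ee_rot: [0.0, 0.98, 0.199, 0.0]
force: [-1.1, 0.8, -5.7]
grip_width: 0.159
grip_force: 59.0
time_s: 27.1
eef_pos: [435.2, -293.1, 216.8]
ee_rot: [-0.0, 0.98, 0.199, 0.0]
force: [0.1, -0.2, -5.3]
grip_width: 0.156
grip_force: 59.0
[ 0.13426343 -0.15545708 -5.29181557] [-0.01594919  0.00202748  0.56721522] [-0.e+00  1.e-04 -1.e+00]
```

Now lower 14 mm, then check numerically that the eggs, rack and pan are right.

```bash
python3 -m crank '[[[0,0,0.05,0,0,0,5],[0,0,0.1,0,0,0,5],[0,0,0.13,0,0,0,5],[0,0,0.13,0,0,0,5],[0,0,0.1,0,0,0,5],[0,0,0.06,0,0,0,5],[0,0,0,0,0,0,5],[0,0,0,0,0,0,5]]]'
python3 -m crank '[[[0,0,0,0,0,0,5],[0,0,0,0,0,0,5],[0,0,0,0,0,0,5],[0,0,0,0,0,0,5],[0,0,0,0,0,0,5],[0,0,0,0,0,0,5],[0,0,0,0,0,0,5],[0,0,0,0,0,0,5]]]'
python3 - <<'E'
from h import *
s=sense();p=s["eef_pos"];print(s["force"],s["wrist_torque"],s["dq"].round(4) if hasattr(s["dq"],"round") else s["dq"])
S=capture("side");T=capture("top");cv2.imwrite("pics/sf.png",S);cv2.imwrite("pics/tf.png",T)
r=R.from_quat(np.roll(s["ee_rot"],-1)).as_matrix();rx=-r[:,0];ry=r[:,1]
for n,I in(("side",S),("top",T)):
    si=I.astype(int);m=((si[:,:,2]-si[:,:,1]>25)&(si[:,:,2]-si[:,:,0]>55)).astype(np.uint8)
    _,_,st,c=cv2.connectedComponentsWithStats(m)
    for k,(a,b) in dict(e1=(44,38),e2=(-44,38),e3=(-44,-38),e4=(44,-38)).items():
        q=p+rx*a+ry*b;q[2]=p[2]-70.6+42.5;u=proj(n,q);d=np.linalg.norm(c-u,axis=1)+1e3*(st[:,4]<25);i=d.argmin()
        print(n,k,u.round(1),c[i].round(1),st[i])
E
```

```text
time_s: 27.9
eef_pos: [435.2, -293.4, 202.6]
ee_rot: [0.0, 0.98, 0.199, 0.0]
force: [0.3, -0.6, -4.9]
grip_width: 0.155
grip_force: 59.0
time_s: 28.7
eef_pos: [435.2, -293.4, 202.5]
ee_rot: [0.0, 0.98, 0.199, -0.0]
force: [0.5, -0.1, -5.5]
grip_width: 0.155
grip_force: 59.0
[ 0.48190681 -0.07465218 -5.51301192] [-0.0074228   0.00732848  0.03313626] [ 0.0001 -0.0019 -0.0001 -0.0002  0.0003  0.0054]
side e1 [417.2 173.5] [387.4 173.8] [381 164  14  21 199]
side e2 [388.6 171.3] [387.4 173.8] [381 164  14  21 199]
side e3 [386.6 180.7] [387.4 173.8] [381 164  14  21 199]
side e4 [416.7 183.2] [387.4 173.8] [381 164  14  21 199]
top e1 [473.1 281.7] [468.7 291.1] [450 273  38  37 365]
top e2 [458.8 249.2] [483.7 234.2] [474 230  15  11  41]
top e3 [431.2 260.5] [432.1 260.5] [425 254  15  14 167]
top e4 [445.3 293.1] [436.7 282. ] [432 276  11  10  52]
```

```bash
python3 -c "
from rig import *
print(finish_job())"
```

```text
the job is handed in; nothing more can be done
None
```

The last egg is in the rack's empty ring, and the full rack is held level and steady over the middle of the pan with its feet about 50 mm above the rim; the arm hid two of the eggs in the final pictures, but the weight held (about 5.3 N) matches all four, and the job is handed in.

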